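Shut the measuring guard's sash onto a long rail

TASK

Lift the blue-framed sash of the measuring guard by its black handle, lay the aluminium rail between the two yellow lines and slide it lengthwise in under the raised sash until it is pushed firmly home, square against the dark stop block inside. Then lower the sash by its handle, gently, until its black lip really rests on top of the rail, and let go. Leave the wooden case, the bottle and the brush where they are.

Things in the scene. Friction and masses are not known exactly. Their poses are not given: they have to be found in the camera images.
- guard: Fixed guard, no top or floor. Origin on the bench under the middle of the sash; x points into the guard, z up. Posts 26 mm square, 200 mm high at y = +-133 mm; the sash runs between them in the plane x = 0. Clear walls 128 mm high at y = +-133 mm and x = 186 mm. Yellow lane lines on the bench at y = +-30 mm, x = -210 to 60 mm.
- stop_face (a point): Middle of the front face of the fixed dark steel stop block inside the guard (block 30 x 80 x 60 mm high), 60 mm behind the sash plane and 22.5 mm above the bench; axes as guard.
- sash: Sliding sash, 236 mm wide, 115 high; origin: underside middle of its blue lower rail, 22 mm above the bench closed, 142 fully up; axes as guard. Stays put; 2 to 11 N moves it. On its front, 4 to 12 mm before the sash plane, is a black sprung lip 228 mm long (gives 6 mm, 2.5 N/mm), clamped to hang 7 to 21 mm below the blue rail: setting unknown; where it meets the aluminium rail must be felt.
- sash_handle (a point): Centre of the sash's black handle bar: 130 mm along y, 14 x 14 mm section, 50 mm in front of the sash plane (38 mm free behind the bar), 98 mm above the sash's origin, moving with it; the sash's top edge is 17 mm higher. 110 mm free between its two brackets. Axes as guard.
- rail: Loose aluminium machine rail (the workpiece), 200 mm long (its x), 38 mm wide (y), 45 mm high (z), about 0.45 kg, flat top with four dark holes. Origin at the centre of its underside. Either end may go in first.
- case: Bystander: closed wooden gauge case, 140 x 75 x 48 mm, origin at the centre of its underside. Leave alone.
- bottle: Bystander: white plastic bottle with a red cap, 60 mm in diameter, 150 mm high, origin at the centre of its underside. Leave alone.
- brush: Bystander: dusting brush lying on the bench, 180 mm long along its x. Leave alone.
Things that resemble listed ones, but are neither listed nor needed, are in the scene too. There is more than one size of the rail; the job needs the largest.

How it is judged:
On the way, in this order (a step that is already met when the one before it is completed fails the run):
1. the sash is raised well clear of the rail's height (its origin 85 mm or more above the bench) (z of sash in the frame of guard above 0.085 m), for 0.2 s.
2. with the sash still up, the rail is pushed home (its end within 2 mm of the stop), square and in the lane (z of sash in the frame of guard above 0.075 m and x of rail in the frame of stop_face above -0.102 m and y of rail in the frame of stop_face between -0.015 and 0.015 m and angle between the x axis of rail and the x axis of guard, either way round below 0.09 rad), for 0.1 s.
At the end, for the whole second after the job is handed in: The rail lies flat in the lane, its end within 4 mm of the stop, within 15 mm of the lane's middle and 0.09 rad (5 degrees) of square; the sash's lip rests on it (more than 0.5 N); rail and sash at rest (x of rail in the frame of stop_face between -0.104 and -0.095 m and y of rail in the frame of stop_face between -0.015 and 0.015 m and angle between the x axis of rail and the x axis of guard, either way round below 0.09 rad and angle between rail's own z axis and vertical below 0.05 rad and linear speed of each of rail, sash below 0.01 m/s and contact force between sash and rail above 0.5 N); the robot touches nothing.
It fails at once if the sash is pressed onto the rail with more than 25 N (not gently) (contact force between sash and rail above 25 N).
It fails at once if the case is moved by more than 20 mm (distance of case from where it was at the start of the episode above 0.02 m).
It fails at once if the bottle is moved by more than 20 mm (distance of bottle from where it was at the start of the episode above 0.02 m).
It fails at once if the brush is moved by more than 20 mm (distance of brush from where it was at the start of the episode above 0.02 m).
It fails at once if the bottle is tipped (angle between bottle's own z axis and vertical above 0.3 rad).
It also fails if it takes over 72 s, if anything falls off the work surface, if the arm or the gripper's body presses on something with over 40 N, if the wrist force passes 120 N, or if a joint passes its speed limit or range.

ROBOT

A 6-joint arm with a two-finger parallel gripper is mounted at the origin on the work surface. World frame = base frame: x ahead of the robot, y to its left, z up, the work surface at z = 0. Lengths are in m, angles in rad, forces in N, time in s.
With the tool pointing down it reaches from about 0.3 to 0.775 m from the base axis. Payload 14.6 kg.
Tool frame: the origin (TCP) lies on the centre line of the jaws, within the pads' length; the fingertips stand 19 mm ahead of it and the grasp point (between the pads) is the TCP; y points along the fingers, x is the direction in which the jaws open and shut, and the axes are right-handed (so a half turn about y gives the same grasp; the last joint's range is limited). The gripper opens to 94 mm and grips with 3 to 60 N. Pads are 16 mm wide; open, the fingers measure 119 mm over their backs; the gripper's body (75 mm by 177 mm) begins 78 mm behind the grasp point.
Start: joints at [-1.378, 0.3, 1.521, -0, 1.321, -0.067], TCP at [0.141, -0.532, 0.224] pointing down, gripper open.
Joint ranges: [-3.03, 3.03], [-0.79, 2.21], [0.23, 2.52], [-1.04, 4.18], [0, 3.07], [-2.55, 2.55]. Speed limits (rad/s): [2.22, 2.22, 2.57, 3.14, 3.14, 3.14].

INTERFACE

Orientations are given as [roll, pitch, yaw] about the fixed x, y, z axes, in that order (R = Rz(yaw) Ry(pitch) Rx(roll)).
In Python, from station import get_obs, cams, workorder gives the robot as it stands.
- The arm moves only by the shell command python3 -m handwheel 'ROWS' [FORCE]. ROWS is JSON, a list of rows, each an object of numbers: "fingers": the opening, from -1 (shut) to 1 (fully open); "x", "y", "z": the shift along the tool's x, y, z in m; "spin": the turn about the tool's y in degrees. In form: [{"fingers": .., "x": .., "y": .., "z": .., "spin": ..}, ...]. A call has exactly 10 rows; each row is the pose to reach, as a shift and turn from the pose commanded when the call began, along the tool's axes at that moment; what a row does not reach only later rows make up. A row lasts 1/10 s, in which the tool goes at most 50 mm and 8.59 degrees, less where a joint would pass 70% of its speed; a pose out of reach is approached as far as the arm can. A call with a gripper value outside its range is refused whole. The fingers move at their own pace and stop on an object; FORCE is the grip in N (left out, the last holds). Time passes only in rows, so rows that repeat a pose let the fingers close, or fill a call up. It gives the time, the measured TCP pose, the force and the opening at its end, in the units of the state.
- get_obs(): the state, without advancing time (a new reading comes with each control period).
- cams.camera(name): name is "scene" or "top" or "wrist"; returns (picture, depth): 480x640x3 uint8, red, green, blue; 480x640 float32, m along the optical axis (not along the pixel's ray), 0 where there is no reading.
- cams.get_calibration(name): a dict with "fx", "fy", "cx", "cy" (pixels), "dist" ([k1, k2, p1, p2, k3] as OpenCV has them; the pictures are not rectified), "view" (4x4, takes a point from world to camera coordinates). Camera axes: x right, y down, z forward; pixel columns grow to the right and rows downward; lengths in m; the calibration is good to about 2 mm. A picture is of the moment at which its call begins: read the wrist's pose just before it. get_calibration takes no time and is no camera call; for the wrist camera it gives the pose at the moment of the call.
- workorder.hand_in(): hands the job in, once; it reports no verdict.
The state is a dict: "time_s": time; "qpos": joint angles; "joint_vel": joint speeds; "tau": joint torques, N m; "ee_pos": TCP position; "eef_rot": TCP orientation; "force": force on the tool from outside, world axes, zero at the start; "moment": the same for the moment, N m; "grip_width": finger opening in m.
Only numpy, scipy, OpenCV 4.12 (cv2) and the standard library are available. Lean on these libraries where they do the work, as an engineer would, in place of code of your own. Each camera call takes 0.05 s, during which the arm holds its last target. There are 200 camera calls.

## Working session

There is one attempt and no reset: what is moved stays moved. The work goes in short steps, Python scripts to look and compute and a shell command to move; the robot and the scene stay as the last step left them, time stands still between calls to the robot, and variables do not carry over. Pictures are saved under pics/ and viewed, about 8 in all and at most 12, crops included, and the job is handed in when it is done.

```bash
ls; mkdir -p pics
cat > h.py <<'E'
import numpy as np, cv2
from station import get_obs, cams, workorder
def snap(n,f):
    K=cams.get_calibration(n); im,d=cams.camera(n)
    cv2.imwrite(f'pics/{f}.png',im[:,:,::-1]); np.savez(f'pics/{f}.npz',im=im,d=d,V=K['view'],k=[K['fx'],K['fy'],K['cx'],K['cy']],dist=K['dist'])
    return im,d
def load(f):
    return np.load(f'pics/{f}.npz')
def ray(D,u,v):
    fx,fy,cx,cy=D['k']; M=np.array([[fx,0,cx],[0,fy,cy],[0,0,1]])
    p=cv2.undistortPoints(np.array([[[u,v]]],float),M,D['dist'])[0,0]
    return np.array([p[0],p[1],1.])
def px(D,u,v,z=None):
    "pixel->world by depth, or on plane z"
    r=ray(D,u,v); V=D['V']; R=V[:3,:3]; c=-R.T@V[:3,3]; w=R.T@r
    if z is None:
        s=np.median(D['d'][int(v)-1:int(v)+2,int(u)-1:int(u)+2])
    else: s=(z-c[2])/w[2]
    return c+s*w
def cloud(D):
    fx,fy,cx,cy=D['k']; M=np.array([[fx,0,cx],[0,fy,cy],[0,0,1]])
    h,w=D['d'].shape; g=np.stack(np.meshgrid(np.arange(w),np.arange(h)),-1).reshape(-1,1,2).astype(float)
    p=cv2.undistortPoints(g,M,D['dist'])[:,0]; s=D['d'].reshape(-1,1)
    P=np.hstack([p*s,s]); V=D['V']; return ((P-V[:3,3])@V[:3,:3]).reshape(h,w,3)
E
python3 - <<'E'
from h import *
o=get_obs(); print({k:np.round(v,3).tolist() for k,v in o.items()})
snap('scene','s1'); snap('top','t1')
E
```

```text
pics
{'time_s': 0.0, 'qpos': [-1.378, 0.3, 1.522, 0.0, 1.321, -0.067], 'joint_vel': [0.001, -0.0, -0.0, -0.0, 0.001, -0.001], 'tau': [0.002, -53.18, -35.273, 0.071, 0.024, -0.0], 'ee_pos': [0.141, -0.531, 0.224], 'eef_rot': [-1.571, 0.001, -1.311], 'force': [0.506, 0.257, -0.359], 'moment': [0.002, 0.029, 0.022], 'grip_width': 0.094}
```

View pics/s1.png

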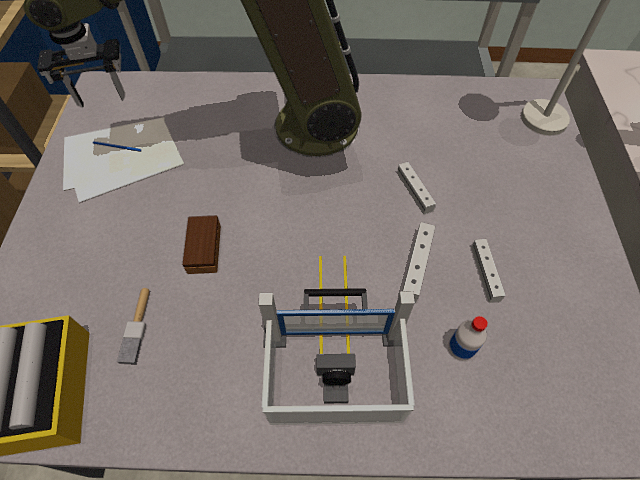

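View pics/t1.png

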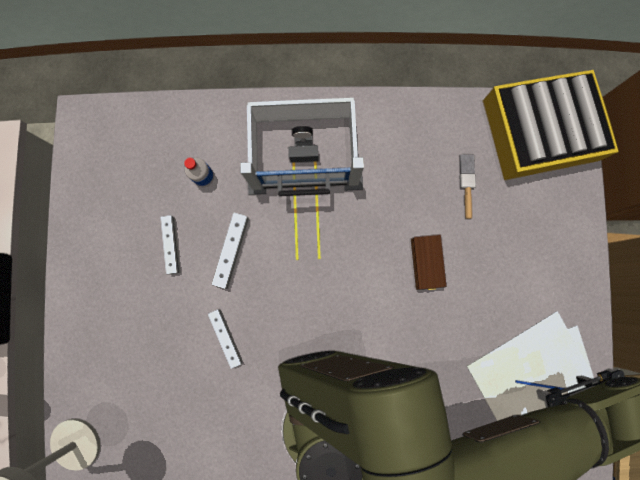

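The scene has three candidate rails. In the top view they are at (169,245), (230,250) and (225,338), and the middle one looks the longest and widest. The guard is at (303,165) with its black handle at (303,190), and the lane lines run from (297,258) and (319,258). I'll measure all of these, with an enlarged crop of the rails.

Run:
```python
from h import *
for f in ('t1','s1'):
    D=load(f); P=cloud(D); im=D['im'].astype(int); hsv=cv2.cvtColor(D['im'],cv2.COLOR_RGB2HSV)
    # rails: bright low-sat pixels with z 20..60mm
    m=((hsv[...,2]>170)&(hsv[...,1]<40)&(P[...,2]>.015)&(P[...,2]<.06)&(D['d']>0)).astype(np.uint8)
    m=cv2.morphologyEx(m,cv2.MORPH_OPEN,np.ones((3,3)))
    n,l,s,c=cv2.connectedComponentsWithStats(m)
    for i in range(1,n):
        if s[i,4]<150: continue
        Q=P[l==i]; zt=np.percentile(Q[:,2],80); Q=Q[Q[:,2]>zt-.006]
        (cx,cy),(a,b),t=cv2.minAreaRect((Q[:,:2]*1000).astype(np.float32))
        print(f,'white',c[i].round(),'ctr',round(cx),round(cy),'size',round(a),round(b),'ang',round(t,1),'z',round(zt*1000))
    y=((hsv[...,0]>20)&(hsv[...,0]<35)&(hsv[...,1]>150)&(hsv[...,2]>120)&(abs(P[...,2])<.015)).astype(np.uint8)
    n,l,s,c=cv2.connectedComponentsWithStats(y)
    for i in range(1,n):
        if s[i,4]<25: continue
        Q=P[l==i]*1000; v=cv2.fitLine(Q[:,:2].astype(np.float32),cv2.DIST_L2,0,.01,.01).ravel()
        t=(Q[:,:2]-v[2:])@v[:2]
        print(f,'yel',c[i].round(),s[i,4],'ends',(v[2:]+v[:2]*t.min()).round(),(v[2:]+v[:2]*t.max()).round(),'ang',np.degrees(np.arctan2(v[1],v[0])).round(1))
    b=((hsv[...,2]<45)&(P[...,2]>.09)&(P[...,2]<.16)&(abs(P[...,1])<.2)&(P[...,0]>.3)).astype(np.uint8)
    n,l,s,c=cv2.connectedComponentsWithStats(b)
    for i in range(1,n):
        if s[i,4]<40: continue
        Q=P[l==i]*1000
        (cx,cy),wh,t=cv2.minAreaRect(Q[:,:2].astype(np.float32)); print(f,'blk',c[i].round(),'ctr',round(cx),round(cy),np.round(wh),round(t,1),'z',np.percentile(Q[:,2],[5,50,95]).round())
    w=((hsv[...,1]<50)&(P[...,2]>.19)&(P[...,2]<.215)&(P[...,0]>.3)).astype(np.uint8)
    n,l,s,c=cv2.connectedComponentsWithStats(w)
    for i in range(1,n):
        if s[i,4]<25: continue
        Q=P[l==i]*1000; print(f,'post',c[i].round(),s[i,4],np.median(Q,0).round())
im=load('t1')['im'][190:390,140:290]
cv2.imwrite('pics/c1.png',cv2.resize(im,None,fx=3,fy=3,interpolation=cv2.INTER_CUBIC)[:,:,::-1])
```

```text
t1 white [  7. 179.] ctr 673 908 size 389 69 ang 3.8 z 37
t1 white [468. 180.] ctr 668 -389 size 35 36 ang 89.3 z 23
t1 white [229. 250.] ctr 481 259 size 39 200 ang 73.3 z 47
t1 white [168. 245.] ctr 497 426 size 154 30 ang 6.0 z 37
t1 white [224. 339.] ctr 247 273 size 154 31 ang 23.3 z 37
t1 white [  3. 375.] ctr 136 902 size 24 104 ang 90.0 z 36
t1 white [  4. 442.] ctr -53 903 size 31 151 ang 87.0 z 36
t1 white [ 74. 438.] ctr -34 696 size 139 108 ang 73.7 z 22
t1 white [ 69. 462.] ctr -102 711 size 55 56 ang 32.4 z 22
t1 yel [318. 234.] 91 ends [460.  22.] [591.  26.] ang 1.6
t1 yel [296. 236.] 85 ends [457.  82.] [586.  86.] ang 1.8
t1 blk [302. 129.] ctr 784 64 [14. 50.] 1.3 z [ 99. 110. 115.]
t1 blk [304. 192.] ctr 616 57 [ 12. 125.] 2.1 z [124. 128. 132.]
t1 post [358. 163.] 129 [669. -73. 200.]
t1 post [246. 168.] 130 [661. 190. 200.]
s1 white [617.  80.] ctr -211 947 size 185 390 ang 70.2 z 37
s1 white [547. 117.] ctr -38 701 size 138 116 ang 88.3 z 21
s1 white [620. 122.] ctr -7 913 size 72 47 ang 7.6 z 36
s1 white [634. 155.] ctr 134 900 size 38 106 ang 70.1 z 36
s1 white [417. 183.] ctr 248 275 size 157 30 ang 23.4 z 37
s1 white [419. 258.] ctr 481 261 size 36 200 ang 73.5 z 46
s1 white [490. 268.] ctr 497 427 size 158 31 ang 6.9 z 36
s1 yel [320. 272.] 97 ends [458.  24.] [549.  27.] ang 1.6
s1 yel [345. 272.] 94 ends [455.  84.] [546.  87.] ang 1.4
s1 yel [320. 302.] 33 ends [571.  27.] [600.  28.] ang 2.2
s1 yel [346. 302.] 37 ends [566.  88.] [599.  88.] ang 0.4
s1 yel [348. 344.] 63 ends [663.  91.] [706.  93.] ang 1.9
s1 yel [321. 344.] 54 ends [668.  32.] [707.  33.] ang 1.4
s1 blk [335. 292.] ctr 618 59 [ 16. 127.] 2.9 z [120. 127. 130.]
s1 blk [337. 376.] ctr 786 65 [15. 53.] 1.4 z [ 93. 107. 113.]
s1 post [406. 298.] 208 [664. 193. 199.]
s1 post [265. 300.] 196 [674. -71. 200.]
```

View pics/c1.png

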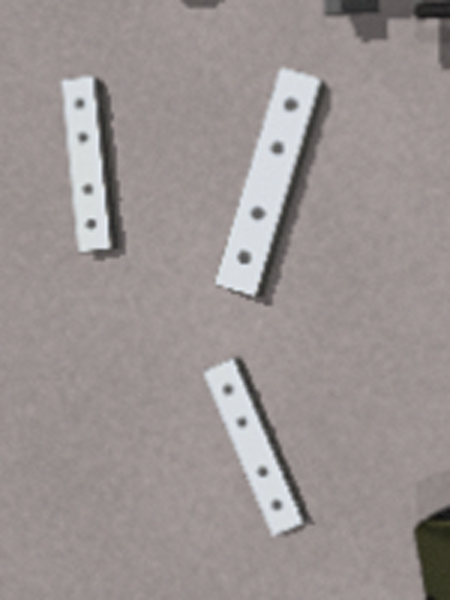

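The largest rail is the one at top pixel (230,250). It measures 200 x 38 mm with its top at z = 46, against about 154 x 30 x 36 for the other two, so it is the workpiece. Its centre is (481, 260) with its long axis at -16.6°. The guard origin is about (667.5, 60) with yaw about 1.8°, and the handle is at (617, 58, 120). I'm moving above the handle.

```bash
python3 -m handwheel '[{"fingers":-0.2,"x":-0.448,"y":0,"z":0.611,"spin":-76.9},{"fingers":-0.2,"x":-0.448,"y":0,"z":0.611,"spin":-76.9},{"fingers":-0.2,"x":-0.448,"y":0,"z":0.611,"spin":-76.9},{"fingers":-0.2,"x":-0.448,"y":0,"z":0.611,"spin":-76.9},{"fingers":-0.2,"x":-0.448,"y":0,"z":0.611,"spin":-76.9},{"fingers":-0.2,"x":-0.448,"y":0,"z":0.611,"spin":-76.9},{"fingers":-0.2,"x":-0.448,"y":0,"z":0.611,"spin":-76.9},{"fingers":-0.2,"x":-0.448,"y":0,"z":0.611,"spin":-76.9},{"fingers":-0.2,"x":-0.448,"y":0,"z":0.611,"spin":-76.9},{"fingers":-0.2,"x":-0.448,"y":0,"z":0.611,"spin":-76.9}]' 30
cat > go.py <<'E'
import sys; from h import *
# go.py x y z yawdeg : shift in tool axes to the target
t=np.array([float(a) for a in sys.argv[1:4]]); o=get_obs(); p=np.array(o['ee_pos'])
from scipy.spatial.transform import Rotation as R
M=R.from_euler('xyz',o['eef_rot']).as_matrix(); yaw=np.degrees(np.arctan2(M[1,0],M[0,0]))
print('at',p.round(4),'yaw',yaw.round(2),'F',np.round(o['force'],1),'w',round(float(o['grip_width']),4),'t',o['time_s'],'xyz',(M.T@(t-p)).round(4),'spin',round(yaw-float(sys.argv[4]),2))
E
python3 go.py .617 .058 .224 1.8
```

```text
time_s: 1.1
ee_pos: [0.4559, -0.1403, 0.2244]
eef_rot: [-1.571, 0.0, 0.037]
force: [0.6, -1.4, 0.2]
grip_width: 0.0372
at [ 0.4559 -0.1403  0.2244] yaw 2.09 F [ 0.6 -1.4  0.2] w 0.0372 t 1.1 xyz [0.1683 0.0004 0.1923] spin 0.29
```

```bash
python3 -m handwheel '[{"fingers":-0.2,"x":0.168,"y":0,"z":0.192,"spin":0.3},{"fingers":-0.2,"x":0.168,"y":0,"z":0.192,"spin":0.3},{"fingers":-0.2,"x":0.168,"y":0,"z":0.192,"spin":0.3},{"fingers":-0.2,"x":0.168,"y":0,"z":0.192,"spin":0.3},{"fingers":-0.2,"x":0.168,"y":0,"z":0.192,"spin":0.3},{"fingers":-0.2,"x":0.168,"y":0,"z":0.192,"spin":0.3},{"fingers":-0.2,"x":0.168,"y":0,"z":0.192,"spin":0.3},{"fingers":-0.2,"x":0.168,"y":0,"z":0.192,"spin":0.3},{"fingers":-0.2,"x":0.168,"y":0,"z":0.192,"spin":0.3},{"fingers":-0.2,"x":0.168,"y":0,"z":0.192,"spin":0.3}]'
python3 go.py .617 .058 .120 1.8
python3 - <<'E'
from h import *
snap('wrist','w1'); D=load('w1'); P=cloud(D); hsv=cv2.cvtColor(D['im'],cv2.COLOR_RGB2HSV)
b=((hsv[...,2]<60)&(P[...,2]>.115)&(P[...,2]<.14)).astype(np.uint8)
n,l,s,c=cv2.connectedComponentsWithStats(b)
for i in range(1,n):
    if s[i,4]<300: continue
    Q=P[l==i]*1000
    (cx,cy),wh,t=cv2.minAreaRect(Q[:,:2].astype(np.float32)); print('blk',c[i].round(),s[i],'ctr',round(cx),round(cy),np.round(wh),round(t,1),'z',np.percentile(Q[:,2],[5,50,95]).round())
E
```

```text
time_s: 2.1
ee_pos: [0.6166, 0.0539, 0.2249]
eef_rot: [-1.571, -0.0, 0.025]
force: [0.6, 0.5, 0.8]
grip_width: 0.0375
at [0.6166 0.0539 0.2249] yaw 1.41 F [0.6 0.5 0.8] w 0.0375 t 2.1 xyz [0.0004 0.1049 0.0041] spin -0.39
blk [382. 173.] [377  80  13 203 506] ctr 661 102 [  6. 157.] 1.5 z [117. 132. 137.]
blk [323. 240.] [ 312  160   44  155 2687] ctr 627 60 [ 34. 128.] 2.6 z [124. 127. 128.]
```

View pics/w1.png

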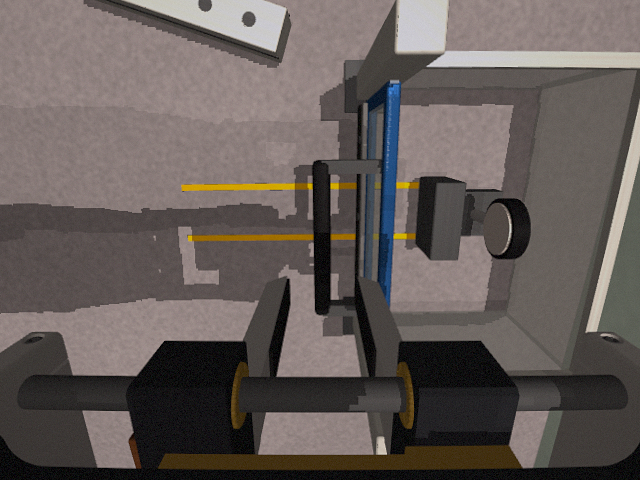

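The wrist view shows the bar at columns 312–329 around row 240, midway between the fingertips at about 288 and 357. The blue sash stands behind it at about column 390. I'm descending to bar height, then gripping.

```bash
python3 - <<'E'
from h import *
D=load('w1')
for u,v in((312,200),(329,200),(315,300),(328,300)): print(px(D,u,v,.127).round(4), px(D,u,v).round(4))
E
python3 -m handwheel '[{"fingers":-0.2,"x":0,"y":0.02,"z":0.004,"spin":-0.4},{"fingers":-0.2,"x":0,"y":0.04,"z":0.004,"spin":-0.4},{"fingers":-0.2,"x":0,"y":0.06,"z":0.004,"spin":-0.4},{"fingers":-0.2,"x":0,"y":0.075,"z":0.004,"spin":-0.4},{"fingers":-0.2,"x":0,"y":0.085,"z":0.004,"spin":-0.4},{"fingers":-0.2,"x":0,"y":0.095,"z":0.004,"spin":-0.4},{"fingers":-0.2,"x":0,"y":0.1,"z":0.004,"spin":-0.4},{"fingers":-0.2,"x":0,"y":0.103,"z":0.004,"spin":-0.4},{"fingers":-0.2,"x":0,"y":0.103,"z":0.004,"spin":-0.4},{"fingers":-0.2,"x":0,"y":0.103,"z":0.004,"spin":-0.4}]'
```

```text
[0.6089 0.0937 0.127 ] [ 0.6056  0.072  -0.    ]
[0.622 0.094 0.127] [0.622  0.0938 0.1256]
[0.6127 0.0091 0.127 ] [0.6127 0.0079 0.1246]
[0.6237 0.0093 0.127 ] [0.6237 0.0094 0.1271]
time_s: 3.15
ee_pos: [0.6171, 0.059, 0.122]
eef_rot: [-1.571, -0.001, 0.033]
force: [0.0, -0.1, 0.6]
grip_width: 0.0374
```

```bash
python3 -m handwheel '[{"fingers":-1,"x":0,"y":0,"z":0,"spin":0},{"fingers":-1,"x":0,"y":0,"z":0,"spin":0},{"fingers":-1,"x":0,"y":0,"z":0,"spin":0},{"fingers":-1,"x":0,"y":0,"z":0,"spin":0},{"fingers":-1,"x":0,"y":0,"z":0,"spin":0},{"fingers":-1,"x":0,"y":0,"z":0,"spin":0},{"fingers":-1,"x":0,"y":0,"z":0,"spin":0},{"fingers":-1,"x":0,"y":-0.002,"z":0,"spin":0},{"fingers":-1,"x":0,"y":-0.005,"z":0,"spin":0},{"fingers":-1,"x":0,"y":-0.01,"z":0,"spin":0}]' 30
```

```text
time_s: 4.15
ee_pos: [0.6162, 0.0589, 0.1306]
eef_rot: [-1.571, 0.002, 0.033]
force: [-2.5, -0.6, -10.6]
grip_width: 0.0138
```

```bash
python3 -m handwheel '[{"fingers":-1,"x":0,"y":-0.01,"z":0,"spin":0},{"fingers":-1,"x":0,"y":-0.02,"z":0,"spin":0},{"fingers":-1,"x":0,"y":-0.03,"z":0,"spin":0},{"fingers":-1,"x":0,"y":-0.04,"z":0,"spin":0},{"fingers":-1,"x":0,"y":-0.05,"z":0,"spin":0},{"fingers":-1,"x":0,"y":-0.06,"z":0,"spin":0},{"fingers":-1,"x":0,"y":-0.07,"z":0,"spin":0},{"fingers":-1,"x":0,"y":-0.08,"z":0,"spin":0},{"fingers":-1,"x":0,"y":-0.09,"z":0,"spin":0},{"fingers":-1,"x":0,"y":-0.1,"z":0,"spin":0}]'
python3 -m handwheel '[{"fingers":-1,"x":0,"y":0,"z":0,"spin":0},{"fingers":-1,"x":0,"y":0,"z":0,"spin":0},{"fingers":-1,"x":0,"y":0,"z":0,"spin":0},{"fingers":-0.2,"x":0,"y":0,"z":0,"spin":0},{"fingers":-0.2,"x":0,"y":0,"z":0,"spin":0},{"fingers":-0.2,"x":0,"y":0,"z":0,"spin":0},{"fingers":-0.2,"x":0,"y":0,"z":0,"spin":0},{"fingers":-0.2,"x":0,"y":-0.03,"z":0,"spin":0},{"fingers":-0.2,"x":0,"y":-0.06,"z":0,"spin":0},{"fingers":-0.2,"x":0,"y":-0.07,"z":0,"spin":0}]'
python3 go.py .481 .260 .15 73.4
python3 - <<'E'
from h import *
snap('scene','s2');D=load('s2'); P=cloud(D); hsv=cv2.cvtColor(D['im'],cv2.COLOR_RGB2HSV)
b=((hsv[...,2]<50)&(P[...,2]>.18)&(P[...,2]<.26)&(abs(P[...,0]-.617)<.02)&(abs(P[...,1]-.06)<.065))
Q=P[b]; print(len(Q),np.percentile(Q,[5,50,95],axis=0).round(3))
b=((hsv[...,0]>100)&(hsv[...,0]<125)&(hsv[...,1]>120)&(P[...,2]>.05)&(P[...,2]<.3)&(P[...,0]>.63)&(P[...,0]<.69)&(abs(P[...,1]-.06)<.12))
Q=P[b]; print(len(Q),np.percentile(Q,[1,50,99],axis=0).round(3))
E
```

```text
time_s: 5.15
ee_pos: [0.6163, 0.0589, 0.2323]
eef_rot: [-1.571, 0.001, 0.033]
force: [-5.1, -0.9, -11.7]
grip_width: 0.0136
time_s: 6.15
ee_pos: [0.6175, 0.059, 0.3048]
eef_rot: [-1.571, -0.005, 0.033]
force: [-0.3, 0.7, -0.5]
grip_width: 0.038
at [0.6175 0.059  0.3048] yaw 1.89 F [-0.3  0.7 -0.5] w 0.038 t 6.15 xyz [-0.1305  0.1542  0.2054] spin -71.51
456 [[0.614 0.005 0.231]
 [0.621 0.059 0.239]
 [0.625 0.115 0.241]]
938 [[ 0.663 -0.055  0.138]
 [ 0.671  0.057  0.214]
 [ 0.676  0.177  0.251]]
```

The sash is up at about 134 mm, and it stays there. Next is the rail.

```bash
python3 -m handwheel '[{"fingers":0.5,"x":-0.1305,"y":0,"z":0.205,"spin":-71.5},{"fingers":0.5,"x":-0.1305,"y":0,"z":0.205,"spin":-71.5},{"fingers":0.5,"x":-0.1305,"y":0,"z":0.205,"spin":-71.5},{"fingers":0.5,"x":-0.1305,"y":0,"z":0.205,"spin":-71.5},{"fingers":0.5,"x":-0.1305,"y":0,"z":0.205,"spin":-71.5},{"fingers":0.5,"x":-0.1305,"y":0,"z":0.205,"spin":-71.5},{"fingers":0.5,"x":-0.1305,"y":0,"z":0.205,"spin":-71.5},{"fingers":0.5,"x":-0.1305,"y":0.06,"z":0.205,"spin":-71.5},{"fingers":0.5,"x":-0.1305,"y":0.1,"z":0.205,"spin":-71.5},{"fingers":0.5,"x":-0.1305,"y":0.14,"z":0.205,"spin":-71.5}]'
python3 go.py .481 .260 .026 73.4
python3 - <<'E'
from h import *
snap('wrist','w2'); D=load('w2'); P=cloud(D); hsv=cv2.cvtColor(D['im'],cv2.COLOR_RGB2HSV)
m=((hsv[...,2]>150)&(hsv[...,1]<40)&(P[...,2]>.035)&(P[...,2]<.06)).astype(np.uint8)
n,l,s,c=cv2.connectedComponentsWithStats(m)
for i in range(1,n):
    if s[i,4]<1000: continue
    Q=P[l==i]*1000
    (cx,cy),wh,t=cv2.minAreaRect(Q[:,:2].astype(np.float32)); print(c[i].round(),s[i],'ctr',round(cx,1),round(cy,1),np.round(wh),round(t,1),'z',np.percentile(Q[:,2],[5,50,95]).round())
E
```

```text
time_s: 7.2
ee_pos: [0.4784, 0.259, 0.1577]
eef_rot: [-1.569, 0.002, 1.283]
force: [0.6, -0.3, -0.4]
grip_width: 0.0705
at [0.4784 0.259  0.1577] yaw 73.5 F [ 0.6 -0.3 -0.4] w 0.0705 t 7.2 xyz [ 0.002   0.1317 -0.0025] spin 0.1
[333. 138.] [ 305  121   44   46 1114] ctr 401.9 285.3 [33. 34.] 72.9 z [43. 44. 46.]
[324. 295.] [ 303  241   43  106 3861] ctr 526.6 247.1 [ 37. 104.] 74.1 z [43. 45. 46.]
```

```bash
python3 -m handwheel '[{"fingers":0.5,"x":0.0025,"y":0.03,"z":-0.0025,"spin":0.2},{"fingers":0.5,"x":0.0025,"y":0.06,"z":-0.0025,"spin":0.2},{"fingers":0.5,"x":0.0025,"y":0.09,"z":-0.0025,"spin":0.2},{"fingers":0.5,"x":0.0025,"y":0.115,"z":-0.0025,"spin":0.2},{"fingers":0.5,"x":0.0025,"y":0.131,"z":-0.0025,"spin":0.2},{"fingers":0.5,"x":0.0025,"y":0.131,"z":-0.0025,"spin":0.2},{"fingers":-1,"x":0.0025,"y":0.131,"z":-0.0025,"spin":0.2},{"fingers":-1,"x":0.0025,"y":0.131,"z":-0.0025,"spin":0.2},{"fingers":-1,"x":0.0025,"y":0.131,"z":-0.0025,"spin":0.2},{"fingers":-1,"x":0.0025,"y":0.131,"z":-0.0025,"spin":0.2}]' 40
python3 go.py .507 .055 .06 91.8
```

```text
time_s: 8.25
ee_pos: [0.4831, 0.2613, 0.0312]
eef_rot: [-1.572, -0.001, 1.277]
force: [0.3, -0.4, -0.9]
grip_width: 0.0418
at [0.4831 0.2613 0.0312] yaw 73.19 F [ 0.3 -0.4 -0.9] w 0.0418 t 8.25 xyz [-0.1906 -0.0289 -0.0826] spin -18.61
```

```bash
python3 -m handwheel '[{"fingers":-1,"x":0,"y":0,"z":0,"spin":0},{"fingers":-1,"x":0,"y":0,"z":0,"spin":0},{"fingers":-1,"x":0,"y":0,"z":0,"spin":0},{"fingers":-1,"x":0,"y":-0.01,"z":0,"spin":0},{"fingers":-1,"x":0,"y":-0.025,"z":0,"spin":0},{"fingers":-1,"x":-0.03,"y":-0.03,"z":-0.013,"spin":-3},{"fingers":-1,"x":-0.07,"y":-0.03,"z":-0.03,"spin":-8},{"fingers":-1,"x":-0.11,"y":-0.03,"z":-0.048,"spin":-12},{"fingers":-1,"x":-0.15,"y":-0.03,"z":-0.065,"spin":-16},{"fingers":-1,"x":-0.18,"y":-0.03,"z":-0.078,"spin":-18.6}]'
python3 go.py .507 .055 .0265 91.8
```

```text
time_s: 9.25
ee_pos: [0.5056, 0.0642, 0.0616]
eef_rot: [-1.572, 0.0, 1.604]
force: [1.1, 0.1, -5.4]
grip_width: 0.0377
at [0.5056 0.0642 0.0616] yaw 91.9 F [ 1.1  0.1 -5.4] w 0.0377 t 9.25 xyz [-0.0092  0.0351 -0.0011] spin 0.1
```

```bash
python3 -m handwheel '[{"fingers":-1,"x":-0.009,"y":0,"z":-0.001,"spin":0.1},{"fingers":-1,"x":-0.009,"y":0.01,"z":-0.001,"spin":0.1},{"fingers":-1,"x":-0.009,"y":0.02,"z":-0.001,"spin":0.1},{"fingers":-1,"x":-0.009,"y":0.025,"z":-0.001,"spin":0.1},{"fingers":-1,"x":-0.009,"y":0.028,"z":-0.001,"spin":0.1},{"fingers":-1,"x":-0.009,"y":0.03,"z":-0.001,"spin":0.1},{"fingers":-1,"x":-0.009,"y":0.032,"z":-0.001,"spin":0.1},{"fingers":-1,"x":-0.009,"y":0.033,"z":-0.001,"spin":0.1},{"fingers":-1,"x":-0.009,"y":0.033,"z":-0.001,"spin":0.1},{"fingers":-1,"x":-0.009,"y":0.033,"z":-0.001,"spin":0.1}]'
python3 go.py .507 .055 .0265 91.8
```

```text
time_s: 10.25
ee_pos: [0.507, 0.0583, 0.0306]
eef_rot: [-1.572, -0.0, 1.601]
force: [-22.9, 2.0, 44.6]
grip_width: 0.0377
at [0.507  0.0583 0.0306] yaw 91.75 F [-22.9   2.   44.6] w 0.0377 t 10.25 xyz [-0.0033  0.0041  0.0001] spin -0.05
```

The rail is on the bench. I'm releasing it, rising and looking.

```bash
python3 -m handwheel '[{"fingers":-1,"x":0,"y":-0.002,"z":0,"spin":0},{"fingers":-0.05,"x":0,"y":-0.003,"z":0,"spin":0},{"fingers":0.1,"x":0,"y":-0.003,"z":0,"spin":0},{"fingers":0.1,"x":0,"y":-0.003,"z":0,"spin":0},{"fingers":0.1,"x":0,"y":-0.003,"z":0,"spin":0},{"fingers":0.1,"x":0,"y":-0.025,"z":0,"spin":0},{"fingers":0.1,"x":0,"y":-0.05,"z":0,"spin":0},{"fingers":0.1,"x":0,"y":-0.05,"z":0.04,"spin":0},{"fingers":0.1,"x":0,"y":-0.05,"z":0.08,"spin":0},{"fingers":0.1,"x":0,"y":-0.05,"z":0.085,"spin":0}]'
python3 - <<'E'
from h import *
snap('scene','s3'); snap('wrist','w3')
for f in('s3','w3'):
    D=load(f); P=cloud(D); hsv=cv2.cvtColor(D['im'],cv2.COLOR_RGB2HSV)
    m=((hsv[...,2]>120)&(hsv[...,1]<40)&(P[...,2]>.03)&(P[...,2]<.06)&(abs(P[...,1]-.055)<.06)&(P[...,0]>.35)&(P[...,0]<.64))
    Q=P[m]*1000
    (cx,cy),wh,t=cv2.minAreaRect(Q[:,:2].astype(np.float32)); print(f,len(Q),'ctr',round(cx,1),round(cy,1),np.round(wh),round(t,1),'z',np.percentile(Q[:,2],[5,50,95]).round())
cv2.imwrite('pics/c3.png',np.hstack([load('s3')['im'][190:430,220:480],load('w3')['im'][60:300,180:480]])[:,:,::-1])
E
python3 go.py .43 .053 .027 91.8
```

```text
time_s: 11.25
ee_pos: [0.4183, 0.0548, 0.077]
eef_rot: [-1.569, 0.0, 1.6]
force: [0.6, -0.3, -0.0]
grip_width: 0.0516
s3 589 ctr 481.7 58.1 [150.  37.] 2.3 z [42. 45. 48.]
w3 6525 ctr 483.1 57.4 [157.  37.] 1.9 z [44. 44. 45.]
at [0.4217 0.0549 0.0778] yaw 91.69 F [-0.1  0.3  0.5] w 0.0518 t 11.35 xyz [-0.0021  0.0508 -0.0082] spin -0.11
```

View pics/c3.png

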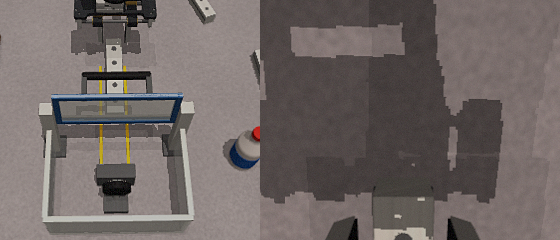

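The rail lies in the lane, parallel to the yellow lines and about 3 mm towards +y, with its front end just under the raised handle. I'm regripping near its rear end.

```bash
python3 -m handwheel '[{"fingers":0.1,"x":0.001,"y":0.02,"z":0,"spin":-0.1},{"fingers":0.1,"x":0.001,"y":0.035,"z":0,"spin":-0.1},{"fingers":0.1,"x":0.001,"y":0.045,"z":0,"spin":-0.1},{"fingers":0.1,"x":0.001,"y":0.048,"z":0,"spin":-0.1},{"fingers":0.1,"x":0.001,"y":0.048,"z":0,"spin":-0.1},{"fingers":-1,"x":0.001,"y":0.048,"z":0,"spin":-0.1},{"fingers":-1,"x":0.001,"y":0.048,"z":0,"spin":-0.1},{"fingers":-1,"x":0.001,"y":0.048,"z":0,"spin":-0.1},{"fingers":-1,"x":0.001,"y":0.048,"z":0,"spin":-0.1},{"fingers":-1,"x":0.001,"y":0.048,"z":0,"spin":-0.1}]' 40
python3 go.py .538 .056 .030 91.8
```

```text
time_s: 12.35
ee_pos: [0.4221, 0.0558, 0.03]
eef_rot: [-1.572, -0.0, 1.602]
force: [-0.1, 0.1, 6.7]
grip_width: 0.0375
at [0.4221 0.0558 0.03  ] yaw 91.78 F [-0.1  0.1  6.7] w 0.0375 t 12.35 xyz [-3.500e-03  1.000e-04 -1.159e-01] spin -0.02
```

```bash
python3 -m handwheel '[{"fingers":-1,"x":0,"y":-0.001,"z":-0.01,"spin":0},{"fingers":-1,"x":-0.001,"y":-0.001,"z":-0.02,"spin":0},{"fingers":-1,"x":-0.002,"y":-0.001,"z":-0.03,"spin":0},{"fingers":-1,"x":-0.003,"y":-0.001,"z":-0.042,"spin":0},{"fingers":-1,"x":-0.0035,"y":-0.001,"z":-0.055,"spin":0},{"fingers":-1,"x":-0.0035,"y":-0.001,"z":-0.068,"spin":0},{"fingers":-1,"x":-0.0035,"y":-0.001,"z":-0.08,"spin":0},{"fingers":-1,"x":-0.0035,"y":-0.001,"z":-0.09,"spin":0},{"fingers":-1,"x":-0.0035,"y":-0.001,"z":-0.098,"spin":0},{"fingers":-1,"x":-0.0035,"y":-0.001,"z":-0.1,"spin":0}]'
python3 - <<'E'
from h import *
snap('scene','s4')
D=load('s4'); P=cloud(D); hsv=cv2.cvtColor(D['im'],cv2.COLOR_RGB2HSV)
m=((hsv[...,2]>100)&(hsv[...,1]<60)&(P[...,2]>.035)&(P[...,2]<.055)&(abs(P[...,1]-.058)<.03)&(P[...,0]>.4)&(P[...,0]<.727))
Q=P[m]*1000
g=np.array([667.5,60]);a=np.radians(1.8);Rg=np.array([[np.cos(a),-np.sin(a)],[np.sin(a),np.cos(a)]])
q=(Q[:,:2]-g)@Rg; print(len(q),np.percentile(q,[0,1,50,99,100],axis=0).round(1).tolist())
far=q[q[:,0]>20]; print('far part y',len(far), np.percentile(far[:,1],[2,50,98]) if len(far) else '')
cv2.imwrite('pics/c4.png',cv2.resize(D['im'][220:420,230:440],None,fx=2.5,fy=2.5)[:,:,::-1])
E
python3 go.py .538 .056 .030 91.8
```

```text
time_s: 13.35
ee_pos: [0.5223, 0.0554, 0.0302]
eef_rot: [-1.571, -0.0, 1.602]
force: [-1.4, -0.0, -3.1]
grip_width: 0.0377
706 [[-147.2, -18.1], [-145.6, -17.6], [-11.2, 0.3], [36.2, 18.9], [37.3, 19.4]]
far part y 142 [-17.56825081   0.53310186  18.64061295]
at [0.5222 0.0555 0.0302] yaw 91.78 F [ 0.8  0.2 -2.5] w 0.038 t 13.4 xyz [ 0.0001  0.0002 -0.0158] spin -0.02
```

View pics/c4.png

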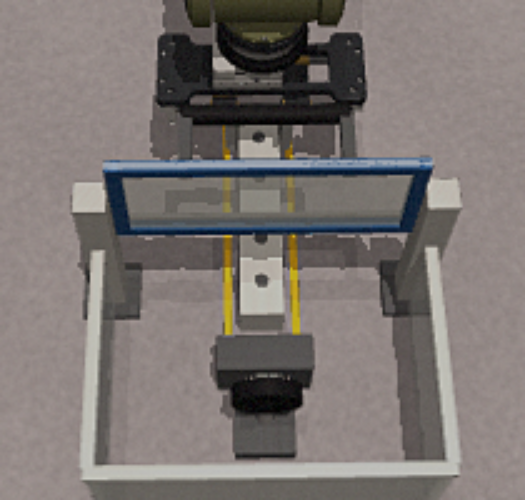

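The rail is centred in the lane (y about 0.5 mm) and its front end is at about +37 mm, some 22 mm short of the stop. The gripper body stays clear of the handle. I'm pushing on slowly.

```bash
python3 -m handwheel '[{"fingers":-1,"x":0,"y":0,"z":-0.004,"spin":0},{"fingers":-1,"x":0,"y":0,"z":-0.008,"spin":0},{"fingers":-1,"x":0,"y":0,"z":-0.012,"spin":0},{"fingers":-1,"x":0,"y":0,"z":-0.015,"spin":0},{"fingers":-1,"x":0,"y":0,"z":-0.017,"spin":0},{"fingers":-1,"x":0,"y":0,"z":-0.018,"spin":0},{"fingers":-1,"x":0,"y":0,"z":-0.019,"spin":0},{"fingers":-1,"x":0,"y":0,"z":-0.02,"spin":0},{"fingers":-1,"x":0,"y":0,"z":-0.021,"spin":0},{"fingers":-1,"x":0,"y":0,"z":-0.022,"spin":0}]'; python3 go.py .538 .056 .030 91.8
```

```text
time_s: 14.4
ee_pos: [0.5438, 0.0562, 0.0304]
eef_rot: [-1.571, -0.0, 1.602]
force: [-1.8, -0.5, -3.3]
grip_width: 0.0379
at [0.5438 0.0562 0.0304] yaw 91.78 F [-1.8 -0.5 -3.3] w 0.0379 t 14.4 xyz [0.     0.0004 0.0058] spin -0.02
```

```bash
python3 -m handwheel '[{"fingers":-1,"x":0,"y":0,"z":-0.0005,"spin":0},{"fingers":-1,"x":0,"y":0,"z":-0.001,"spin":0},{"fingers":-1,"x":0,"y":0,"z":-0.0015,"spin":0},{"fingers":-1,"x":0,"y":0,"z":-0.002,"spin":0},{"fingers":-1,"x":0,"y":0,"z":-0.0025,"spin":0},{"fingers":-1,"x":0,"y":0,"z":-0.003,"spin":0},{"fingers":-1,"x":0,"y":0,"z":-0.003,"spin":0},{"fingers":-1,"x":0,"y":0,"z":-0.003,"spin":0},{"fingers":-1,"x":0,"y":0,"z":-0.003,"spin":0},{"fingers":-1,"x":0,"y":0,"z":-0.003,"spin":0}]'; python3 go.py .538 .056 .030 91.8
```

```text
time_s: 15.4
ee_pos: [0.545, 0.0562, 0.03]
eef_rot: [-1.566, 0.0, 1.602]
force: [-16.4, -2.1, 3.4]
grip_width: 0.038
at [0.545  0.0562 0.03  ] yaw 91.79 F [-16.4  -2.1   3.4] w 0.038 t 15.4 xyz [0.     0.0001 0.007 ] spin -0.01
```

Contact with the stop is felt (-16 N). One firmer push, then release and rise, backing off from under the handle.

```bash
python3 -m handwheel '[{"fingers":-1,"x":0,"y":0,"z":-0.001,"spin":0},{"fingers":-1,"x":0,"y":0,"z":-0.002,"spin":0},{"fingers":-1,"x":0,"y":0,"z":-0.002,"spin":0},{"fingers":-1,"x":0,"y":0,"z":-0.002,"spin":0},{"fingers":-1,"x":0,"y":0,"z":-0.002,"spin":0},{"fingers":-1,"x":0,"y":0,"z":-0.002,"spin":0},{"fingers":-1,"x":0,"y":0,"z":-0.002,"spin":0},{"fingers":-1,"x":0,"y":0,"z":-0.002,"spin":0},{"fingers":-1,"x":0,"y":0,"z":-0.002,"spin":0},{"fingers":-1,"x":0,"y":0,"z":-0.002,"spin":0}]'; python3 go.py .538 .056 .030 91.8
python3 -m handwheel '[{"fingers":0.1,"x":0,"y":0,"z":0,"spin":0},{"fingers":0.1,"x":0,"y":0,"z":0,"spin":0},{"fingers":0.1,"x":0,"y":0,"z":0,"spin":0},{"fingers":0.1,"x":0,"y":0,"z":0,"spin":0},{"fingers":0.1,"x":0,"y":-0.02,"z":0,"spin":0},{"fingers":0.1,"x":0,"y":-0.045,"z":0,"spin":0},{"fingers":0.1,"x":0,"y":-0.06,"z":0.04,"spin":0},{"fingers":0.1,"x":0,"y":-0.06,"z":0.08,"spin":0},{"fingers":0.1,"x":0,"y":-0.06,"z":0.12,"spin":0},{"fingers":0.1,"x":0,"y":-0.06,"z":0.15,"spin":0}]'
python3 - <<'E'
from h import *
snap('scene','s5'); snap('wrist','w5')
g=np.array([667.5,60]);a=np.radians(1.8);Rg=np.array([[np.cos(a),-np.sin(a)],[np.sin(a),np.cos(a)]])
for f in('s5','w5'):
    D=load(f); P=cloud(D); hsv=cv2.cvtColor(D['im'],cv2.COLOR_RGB2HSV)
    m=((hsv[...,2]>100)&(hsv[...,1]<60)&(P[...,2]>.037)&(P[...,2]<.055)&(abs(P[...,1]-.058)<.03)&(P[...,0]>.45)&(P[...,0]<.735))
    q=(P[m][:,:2]*1000-g)@Rg; print(f,len(q),np.percentile(q,[0,1,50,99,100],axis=0).round(1).tolist())
    for lo,hi in((-140,-100),(-40,-10),(20,60)):
        k=q[(q[:,0]>lo)&(q[:,0]<hi)]
        if len(k)>30: print(lo,(np.percentile(k[:,1],1)/2+np.percentile(k[:,1],99)/2).round(1))
cv2.imwrite('pics/c5.png',cv2.resize(load('s5')['im'][220:420,230:440],None,fx=2.5,fy=2.5)[:,:,::-1])
E
python3 go.py .616 .0589 .30 1.8
```

```text
time_s: 16.4
ee_pos: [0.5456, 0.0562, 0.0299]
eef_rot: [-1.563, 0.0, 1.602]
force: [-26.3, -2.1, 10.8]
grip_width: 0.0375
at [0.5456 0.0562 0.0299] yaw 91.79 F [-26.3  -2.1  10.8] w 0.0375 t 16.4 xyz [ 0.     -0.      0.0076] spin -0.01
time_s: 17.4
ee_pos: [0.3969, 0.0516, 0.0905]
eef_rot: [-1.571, -0.0, 1.602]
force: [0.3, -1.1, -0.1]
grip_width: 0.0512
s5 841 [[-141.9, -18.1], [-140.0, -17.8], [-0.2, 0.5], [54.1, 19.0], [55.1, 19.5]]
-140 0.6
-40 0.6
20 0.5
w5 997 [[-141.2, -18.6], [-140.5, -18.4], [-130.6, 0.2], [-120.0, 18.2], [-119.2, 18.4]]
-140 -0.1
at [0.3964 0.0517 0.0905] yaw 91.8 F [-0.3  0.2  0.6] w 0.0518 t 17.5 xyz [ 0.0004 -0.2096 -0.2197] spin 90.0
```

View pics/c5.png

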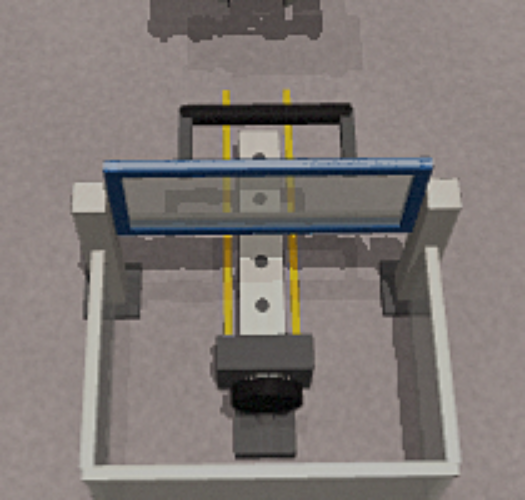

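The rail's rear end is at -140 to -141 mm, so it is home. It is centred, square, and was seated with 26 N. Now back to the handle from above.

```bash
python3 -m handwheel '[{"fingers":-0.2,"x":0,"y":-0.05,"z":0,"spin":8.5},{"fingers":-0.2,"x":0,"y":-0.1,"z":0,"spin":17},{"fingers":-0.2,"x":0,"y":-0.15,"z":0,"spin":25},{"fingers":-0.2,"x":0,"y":-0.2,"z":0,"spin":33},{"fingers":-0.2,"x":0,"y":-0.21,"z":-0.02,"spin":41},{"fingers":-0.2,"x":0,"y":-0.21,"z":-0.04,"spin":49},{"fingers":-0.2,"x":0,"y":-0.21,"z":-0.06,"spin":57},{"fingers":-0.2,"x":0,"y":-0.21,"z":-0.1,"spin":65},{"fingers":-0.2,"x":0,"y":-0.21,"z":-0.12,"spin":73},{"fingers":-0.2,"x":0,"y":-0.21,"z":-0.14,"spin":81}]'; python3 go.py .6165 .0589 .300 1.8
```

```text
time_s: 18.5
ee_pos: [0.5405, 0.056, 0.3003]
eef_rot: [-1.571, -0.0, 0.182]
force: [-0.1, -0.1, 1.0]
grip_width: 0.0377
at [0.5405 0.056  0.3003] yaw 10.45 F [-0.1 -0.1  1. ] w 0.0377 t 18.5 xyz [ 0.0753  0.0003 -0.011 ] spin 8.65
```

```bash
python3 -m handwheel '[{"fingers":-0.2,"x":0.02,"y":0,"z":-0.003,"spin":4},{"fingers":-0.2,"x":0.04,"y":0,"z":-0.006,"spin":8.6},{"fingers":-0.2,"x":0.06,"y":0,"z":-0.01,"spin":8.6},{"fingers":-0.2,"x":0.075,"y":0,"z":-0.011,"spin":8.6},{"fingers":-0.2,"x":0.075,"y":0,"z":-0.011,"spin":8.6},{"fingers":-0.2,"x":0.075,"y":0,"z":-0.011,"spin":8.6},{"fingers":-0.2,"x":0.075,"y":0,"z":-0.011,"spin":8.6},{"fingers":-0.2,"x":0.075,"y":0,"z":-0.011,"spin":8.6},{"fingers":-0.2,"x":0.075,"y":0,"z":-0.011,"spin":8.6},{"fingers":-0.2,"x":0.075,"y":0,"z":-0.011,"spin":8.6}]'; python3 go.py .6165 .0589 .232 1.8
```

```text
time_s: 19.5
ee_pos: [0.6143, 0.0592, 0.3007]
eef_rot: [-1.571, -0.0, 0.038]
force: [-0.4, 0.9, 0.3]
grip_width: 0.0377
at [0.6143 0.0592 0.3007] yaw 2.18 F [-0.4  0.9  0.3] w 0.0377 t 19.5 xyz [ 0.0022  0.0687 -0.0004] spin 0.38
```

```bash
python3 -m handwheel '[{"fingers":-0.2,"x":0.002,"y":0.015,"z":0,"spin":0.4},{"fingers":-0.2,"x":0.002,"y":0.03,"z":0,"spin":0.4},{"fingers":-0.2,"x":0.002,"y":0.045,"z":0,"spin":0.4},{"fingers":-0.2,"x":0.002,"y":0.055,"z":0,"spin":0.4},{"fingers":-0.2,"x":0.002,"y":0.065,"z":0,"spin":0.4},{"fingers":-0.2,"x":0.002,"y":0.069,"z":0,"spin":0.4},{"fingers":-0.2,"x":0.002,"y":0.069,"z":0,"spin":0.4},{"fingers":-0.2,"x":0.002,"y":0.069,"z":0,"spin":0.4},{"fingers":-0.2,"x":0.002,"y":0.069,"z":0,"spin":0.4},{"fingers":-0.2,"x":0.002,"y":0.069,"z":0,"spin":0.4}]'
python3 -m handwheel '[{"fingers":-1,"x":0,"y":0,"z":0,"spin":0},{"fingers":-1,"x":0,"y":0,"z":0,"spin":0},{"fingers":-1,"x":0,"y":0,"z":0,"spin":0},{"fingers":-1,"x":0,"y":0,"z":0,"spin":0},{"fingers":-1,"x":0,"y":0,"z":0,"spin":0},{"fingers":-1,"x":0,"y":0,"z":0,"spin":0},{"fingers":-1,"x":0,"y":0,"z":0,"spin":0},{"fingers":-1,"x":0,"y":0,"z":0,"spin":0},{"fingers":-1,"x":0,"y":0,"z":0,"spin":0},{"fingers":-1,"x":0,"y":0,"z":0,"spin":0}]' 30
```

```text
time_s: 20.5
ee_pos: [0.6166, 0.0593, 0.2319]
eef_rot: [-1.571, -0.001, 0.031]
force: [-0.1, -0.0, -0.2]
grip_width: 0.0373
time_s: 21.5
ee_pos: [0.6162, 0.0593, 0.2314]
eef_rot: [-1.571, 0.001, 0.031]
force: [-5.4, -0.9, 0.5]
grip_width: 0.0139
```

```bash
python3 -m handwheel '[{"fingers":-1,"x":0,"y":0.006,"z":0,"spin":0},{"fingers":-1,"x":0,"y":0.014,"z":0,"spin":0},{"fingers":-1,"x":0,"y":0.022,"z":0,"spin":0},{"fingers":-1,"x":0,"y":0.03,"z":0,"spin":0},{"fingers":-1,"x":0,"y":0.038,"z":0,"spin":0},{"fingers":-1,"x":0,"y":0.045,"z":0,"spin":0},{"fingers":-1,"x":0,"y":0.051,"z":0,"spin":0},{"fingers":-1,"x":0,"y":0.055,"z":0,"spin":0},{"fingers":-1,"x":0,"y":0.058,"z":0,"spin":0},{"fingers":-1,"x":0,"y":0.06,"z":0,"spin":0}]'
python3 -m handwheel '[{"fingers":-1,"x":0,"y":0.0003,"z":0,"spin":0},{"fingers":-1,"x":0,"y":0.0006,"z":0,"spin":0},{"fingers":-1,"x":0,"y":0.0009,"z":0,"spin":0},{"fingers":-1,"x":0,"y":0.0012,"z":0,"spin":0},{"fingers":-1,"x":0,"y":0.0015,"z":0,"spin":0},{"fingers":-1,"x":0,"y":0.0018,"z":0,"spin":0},{"fingers":-1,"x":0,"y":0.0021,"z":0,"spin":0},{"fingers":-1,"x":0,"y":0.0024,"z":0,"spin":0},{"fingers":-1,"x":0,"y":0.0027,"z":0,"spin":0},{"fingers":-1,"x":0,"y":0.003,"z":0,"spin":0}]'
```

```text
time_s: 22.5
ee_pos: [0.6162, 0.0593, 0.1713]
eef_rot: [-1.571, 0.001, 0.031]
force: [-5.9, -0.4, 2.1]
grip_width: 0.0138
time_s: 23.5
ee_pos: [0.6162, 0.0593, 0.1685]
eef_rot: [-1.571, 0.001, 0.031]
force: [-6.6, -0.6, 2.1]
grip_width: 0.0141
```

The free lowering force is 2.1 N. I'm feeling downwards in 3 mm steps.

```bash
python3 -m handwheel '[{"fingers":-1,"x":0,"y":0.0003,"z":0,"spin":0},{"fingers":-1,"x":0,"y":0.0006,"z":0,"spin":0},{"fingers":-1,"x":0,"y":0.0009,"z":0,"spin":0},{"fingers":-1,"x":0,"y":0.0012,"z":0,"spin":0},{"fingers":-1,"x":0,"y":0.0015,"z":0,"spin":0},{"fingers":-1,"x":0,"y":0.0018,"z":0,"spin":0},{"fingers":-1,"x":0,"y":0.0021,"z":0,"spin":0},{"fingers":-1,"x":0,"y":0.0024,"z":0,"spin":0},{"fingers":-1,"x":0,"y":0.0027,"z":0,"spin":0},{"fingers":-1,"x":0,"y":0.003,"z":0,"spin":0}]'
```

```text
time_s: 24.5
ee_pos: [0.6162, 0.0593, 0.1655]
eef_rot: [-1.571, 0.001, 0.031]
force: [-6.7, -0.4, 1.4]
grip_width: 0.0137
```

```bash
python3 -m handwheel '[{"fingers":-1,"x":0,"y":0.0003,"z":0,"spin":0},{"fingers":-1,"x":0,"y":0.0006,"z":0,"spin":0},{"fingers":-1,"x":0,"y":0.0009,"z":0,"spin":0},{"fingers":-1,"x":0,"y":0.0012,"z":0,"spin":0},{"fingers":-1,"x":0,"y":0.0015,"z":0,"spin":0},{"fingers":-1,"x":0,"y":0.0018,"z":0,"spin":0},{"fingers":-1,"x":0,"y":0.0021,"z":0,"spin":0},{"fingers":-1,"x":0,"y":0.0024,"z":0,"spin":0},{"fingers":-1,"x":0,"y":0.0027,"z":0,"spin":0},{"fingers":-1,"x":0,"y":0.003,"z":0,"spin":0}]'
```

```text
time_s: 25.5
ee_pos: [0.6162, 0.0593, 0.1625]
eef_rot: [-1.571, 0.001, 0.031]
force: [-6.2, -0.2, 2.2]
grip_width: 0.0136
```

```bash
python3 -m handwheel '[{"fingers":-1,"x":0,"y":0.0003,"z":0,"spin":0},{"fingers":-1,"x":0,"y":0.0006,"z":0,"spin":0},{"fingers":-1,"x":0,"y":0.0009,"z":0,"spin":0},{"fingers":-1,"x":0,"y":0.0012,"z":0,"spin":0},{"fingers":-1,"x":0,"y":0.0015,"z":0,"spin":0},{"fingers":-1,"x":0,"y":0.0018,"z":0,"spin":0},{"fingers":-1,"x":0,"y":0.0021,"z":0,"spin":0},{"fingers":-1,"x":0,"y":0.0024,"z":0,"spin":0},{"fingers":-1,"x":0,"y":0.0027,"z":0,"spin":0},{"fingers":-1,"x":0,"y":0.003,"z":0,"spin":0}]'
```

```text
time_s: 26.5
ee_pos: [0.6162, 0.0593, 0.1595]
eef_rot: [-1.571, 0.001, 0.031]
force: [-6.8, -0.2, 2.5]
grip_width: 0.0139
```

```bash
python3 -m handwheel '[{"fingers":-1,"x":0,"y":0.0003,"z":0,"spin":0},{"fingers":-1,"x":0,"y":0.0006,"z":0,"spin":0},{"fingers":-1,"x":0,"y":0.0009,"z":0,"spin":0},{"fingers":-1,"x":0,"y":0.0012,"z":0,"spin":0},{"fingers":-1,"x":0,"y":0.0015,"z":0,"spin":0},{"fingers":-1,"x":0,"y":0.0018,"z":0,"spin":0},{"fingers":-1,"x":0,"y":0.0021,"z":0,"spin":0},{"fingers":-1,"x":0,"y":0.0024,"z":0,"spin":0},{"fingers":-1,"x":0,"y":0.0027,"z":0,"spin":0},{"fingers":-1,"x":0,"y":0.003,"z":0,"spin":0}]'
```

```text
time_s: 27.5
ee_pos: [0.6162, 0.0593, 0.1565]
eef_rot: [-1.571, 0.001, 0.031]
force: [-6.5, -1.2, 2.9]
grip_width: 0.0137
```

```bash
python3 -m handwheel '[{"fingers":-1,"x":0,"y":0.0003,"z":0,"spin":0},{"fingers":-1,"x":0,"y":0.0006,"z":0,"spin":0},{"fingers":-1,"x":0,"y":0.0009,"z":0,"spin":0},{"fingers":-1,"x":0,"y":0.0012,"z":0,"spin":0},{"fingers":-1,"x":0,"y":0.0015,"z":0,"spin":0},{"fingers":-1,"x":0,"y":0.0018,"z":0,"spin":0},{"fingers":-1,"x":0,"y":0.0021,"z":0,"spin":0},{"fingers":-1,"x":0,"y":0.0024,"z":0,"spin":0},{"fingers":-1,"x":0,"y":0.0027,"z":0,"spin":0},{"fingers":-1,"x":0,"y":0.003,"z":0,"spin":0}]'
```

```text
time_s: 28.5
ee_pos: [0.6163, 0.0593, 0.1539]
eef_rot: [-1.571, 0.0, 0.031]
force: [-7.6, 0.1, 6.2]
grip_width: 0.0135
```

Contact is felt: the force rose from about 2.5 N to 6.2 N. I'm adding 1.5 mm to confirm the spring's slope.

```bash
python3 -m handwheel '[{"fingers":-1,"x":0,"y":0.0003,"z":0,"spin":0},{"fingers":-1,"x":0,"y":0.0006,"z":0,"spin":0},{"fingers":-1,"x":0,"y":0.0009,"z":0,"spin":0},{"fingers":-1,"x":0,"y":0.0012,"z":0,"spin":0},{"fingers":-1,"x":0,"y":0.0015,"z":0,"spin":0},{"fingers":-1,"x":0,"y":0.0015,"z":0,"spin":0},{"fingers":-1,"x":0,"y":0.0015,"z":0,"spin":0},{"fingers":-1,"x":0,"y":0.0015,"z":0,"spin":0},{"fingers":-1,"x":0,"y":0.0015,"z":0,"spin":0},{"fingers":-1,"x":0,"y":0.0015,"z":0,"spin":0}]'
```

```text
time_s: 29.5
ee_pos: [0.6162, 0.0593, 0.1527]
eef_rot: [-1.571, 0.0, 0.031]
force: [-9.3, -0.4, 7.4]
grip_width: 0.0137
```

The slope fits the lip spring, with about 5 N on the rail. I'm letting go and rising.

```bash
python3 -m handwheel '[{"fingers":-0.6,"x":0,"y":0,"z":0,"spin":0},{"fingers":-0.2,"x":0,"y":0,"z":0,"spin":0},{"fingers":-0.2,"x":0,"y":0,"z":0,"spin":0},{"fingers":-0.2,"x":0,"y":0,"z":0,"spin":0},{"fingers":-0.2,"x":0,"y":-0.01,"z":0,"spin":0},{"fingers":-0.2,"x":0,"y":-0.03,"z":0,"spin":0},{"fingers":-0.2,"x":0,"y":-0.06,"z":0,"spin":0},{"fingers":-0.2,"x":-0.01,"y":-0.1,"z":0,"spin":0},{"fingers":-0.2,"x":-0.06,"y":-0.13,"z":0,"spin":0},{"fingers":-0.2,"x":-0.1,"y":-0.15,"z":0,"spin":0}]'
python3 - <<'E'
from h import *
snap('scene','s6'); snap('wrist','w6'); D0=load('s1')
g=np.array([667.5,60]);a=np.radians(1.8);Rg=np.array([[np.cos(a),-np.sin(a)],[np.sin(a),np.cos(a)]])
for f in('s6','w6'):
    D=load(f); P=cloud(D); hsv=cv2.cvtColor(D['im'],cv2.COLOR_RGB2HSV)
    m=((hsv[...,2]>100)&(hsv[...,1]<60)&(P[...,2]>.037)&(P[...,2]<.055)&(abs(P[...,1]-.058)<.025)&(P[...,0]>.45)&(P[...,0]<.735))
    q=(P[m][:,:2]*1000-g)@Rg; print(f,'rail',np.percentile(q,[0,1,50,99,100],axis=0).round(1).tolist(),'z',np.median(P[m][:,2]).round(4))
    b=((hsv[...,2]<50)&(P[...,2]>.11)&(P[...,2]<.26)&(abs(P[...,0]-.617)<.02)&(abs(P[...,1]-.06)<.055))
    print('handle top z',np.percentile(P[b][:,2],[50,90]).round(4))
cv2.imwrite('pics/c6.png',np.hstack([cv2.resize(load('s6')['im'],(400,300)),cv2.resize(load('w6')['im'],(400,300))])[:,:,::-1])
E
python3 go.py .5 .05 .3 1.8
```

```text
time_s: 30.5
ee_pos: [0.5182, 0.0562, 0.3023]
eef_rot: [-1.571, -0.001, 0.031]
force: [-0.1, 0.2, 0.5]
grip_width: 0.0375
s6 rail [[-141.8, -18.0], [-139.6, -17.8], [5.6, 0.6], [54.0, 19.1], [55.1, 19.7]] z 0.0448
handle top z [0.1602 0.1628]
w6 rail [[-139.5, -18.4], [-138.2, -18.1], [-84.7, 0.6], [-26.8, 18.6], [-25.6, 19.0]] z 0.0446
handle top z [0.1605 0.1617]
at [0.5169 0.0564 0.3059] yaw 1.81 F [ 0.6 -0.2  0.6] w 0.0374 t 30.6 xyz [-0.0172  0.0058 -0.0059] spin 0.01
```

View pics/c6.png

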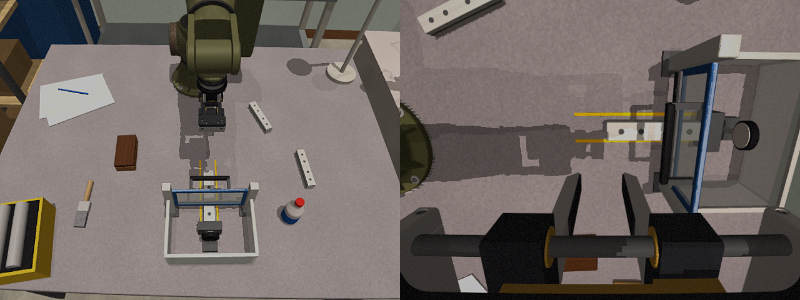

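The image shows the sash down on the rail, the gripper clear, and the case, bottle and brush where they were. The handle top is at 160 mm, which matches the 78.7 mm lowered, so the sash did not spring back. Handing in.

```bash
python3 -c "
from station import workorder,get_obs
print(workorder.hand_in(), get_obs()['time_s'])"
```

```text
the job is handed in; nothing more can be done
the job is handed in; nothing more can be done
```

I lifted the sash to about 134 mm, laid the largest rail (200 x 38 x 45 mm) in the lane, slid it home and lowered the sash onto it. I handed the job in at about 31 s of robot time; it reported no verdict.

- **Rail:** I pushed it against the stop with about 26 N. The last check has it about 0.6 mm off the lane's middle and square, with its rear end at -138 to -141 mm (-140 is fully home). The wrist camera's rear-end reading was 1–2 mm further out than before lowering. The scene camera saw no such shift, and it is inside the 4 mm allowed.
- **Lip:** Contact was felt when the lowering force rose from about 2.5 N to 7.4 N, so roughly 5 N rests on the rail. Over the last 1.2 mm the slope was only about 1 N/mm, below the stated 2.5 N/mm. After release the handle height showed no spring-back.
- **Bench contact:** Setting the rail down pressed it onto the bench with about 45 N at the wrist, more than intended. That force went through the gripped rail, not the gripper's body.
- **Case, bottle and brush:** They look unmoved in the last picture, though I did not measure them.

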